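# Press a mounted tile in the locking-plier jig and release it

## Robot

A 6-joint arm with a two-finger parallel gripper is mounted at the origin on the work surface. World frame = base frame: x ahead of the robot, y to its left, z up, the work surface at z = 0. Lengths are in m, angles in rad, forces in N, time in s.
With the tool pointing down it reaches from about 0.4 to 0.825 m from the base axis. Payload 7 kg.
Tool frame: the origin (TCP) lies at the very end of the fingers, on their centre line; the grasp point (between the pads) lies 19 mm behind it; y points along the fingers, z is the direction in which the jaws open and shut, and the axes are right-handed (so a half turn about y gives the same grasp; the last joint's range is limited). The gripper opens to 88 mm and grips with 3 to 60 N. Pads are 19 mm wide; open, the fingers measure 130 mm over their backs; the gripper's body (78 mm by 193 mm) begins 47 mm behind the grasp point.
Start: joints at [-0.953, 0.359, 0.012, 0, -1.224, -0.288], TCP at [0.219, -0.639, 0.227] pointing down, gripper open.
Joint ranges: [-3.07, 3.07], [-1.43, 2.12], [-1.02, 1.25], [-3.03, 1.67], [-3.05, -0], [-3.03, 3.03]. Speed limits (rad/s): [2.39, 2.39, 3.01, 3.14, 3.14, 3.14].

## Interface

Orientations are given as [roll, pitch, yaw] about the fixed x, y, z axes, in that order (R = Rz(yaw) Ry(pitch) Rx(roll)).
In Python, from station import get_state, grab_frame, job_done, regions_of gives the robot as it stands.
- The arm moves only by the tool drive_tool, never from a script. Its argument "rows" is a list of rows, each a list of 3 entries, a list of its own where there are three numbers: the shift along the world's x, y, z as a fraction of full scale, then the turn about the world's z as a fraction of full scale, then the opening, from 0 (shut) to 1 (fully open). A call has 1 to 12 rows; each row is the pose to reach, as a shift and turn from the pose commanded when the call began; what a row does not reach only later rows make up. Full scale, the value 1, is 30 cm for a shift and 90 degrees for a turn. A row lasts 1/10 s, in which the tool goes at most 50 mm and 8.59 degrees, less where a joint would pass 70% of its speed; a pose out of reach is approached as far as the arm can. A call with a number of a shift or a turn outside -1 to 1 is refused whole. A call with a gripper value outside its range is refused whole. The fingers move at their own pace and stop on an object; "newtons" is the grip in N (left out, the last holds). Time passes only in rows, so rows that repeat a pose let the fingers close. It gives the time, the measured TCP pose, the force and the opening at its end, in the units of the state.
- get_state(): the state, without advancing time (a new reading comes with each control period).
- grab_frame(name): name is "side" or "top"; returns a dict with "img" (420x560x3 uint8, blue, green, red), "fx", "fy", "cx", "cy" (pixels), "k1" (the pictures are not rectified: a ray, as slopes to the right and down, at radius r is drawn at 1 + k1 r^2 times it, then the intrinsics apply), "T" (4x4, takes a point from camera to world coordinates). Camera axes: x right, y down, z forward; pixel columns grow to the right and rows downward; lengths in m; the calibration is good to about 2 mm. A picture is of the moment at which its call begins. There is no depth.
- job_done(): hands the job in, once; it reports no verdict.
Trained networks look in a picture, given as the dict that the camera call returned (one of the last four; its "shot" number tells which), for a name from the list of things; names that differ only in an ending like _2 or _b are one class to them, and where a whole thing is asked for, a point or a joint stands for the part that bears it (a point fixed in the world has none). Each returns a list of dicts, best first, with "confidence" (0 to 1); they miss things now and then, are a little off and sometimes report something else, mostly with a low value. They report only what shows in the picture. A call takes as long as a camera call. They do not tell look-alikes from the thing itself.
- regions_of(picture, thing): "pixels" (420x560 bool, what is visible of it) and "box" ([left, top, right, bottom] in pixels, round what is visible of it).
The state is a dict: "t": time; "q": joint angles; "qd": joint speeds; "joint_efforts": joint torques, N m; "eef_pos": TCP position; "ee_rot": TCP orientation; "force": force on the tool from outside, world axes, zero at the start; "moment": the same for the moment, N m; "width": finger opening in m.
Only numpy, scipy, OpenCV 4.12 (cv2) and the standard library are available. Lean on these libraries where they do the work, as an engineer would, in place of code of your own. Each camera call takes 0.05 s, during which the arm holds its last target. There are 200 camera calls.

## Task

Slide the terracotta tile (already stuck on its plywood backing) across the jig board until it sits snug against both steel dowels and the end stop, then squeeze the locking pliers by pressing their upper handle fully down past centre so that they stay clamped on the tile. Take your hand off and leave it clamped by itself for two seconds, then pull the release lever so that the pliers spring fully open, leaving the tile snug in its place. Do not knock about the other things on the bench.

Things in the scene. Friction and masses are not known exactly. Their poses are not given: they have to be found in the camera images.
- jig: Fixed plywood board 270 (x) x 310 (y) x 12 mm on the bench, carrying dowels, end stop and locking pliers. Origin on the bench surface, z up; the board spans x -180 to 90, y -240 to 70. Jig coordinates below are in this frame, mm. The pliers lie in its plane x = 0, the jaw towards -y over the seat, both handles towards +y out to y 204, beyond the board.
- pivot (a point): Pivot of the upper handle, at jig (0, 45, 64). The pliers are 18 to 38 wide in x; their side plates reach z 74, the jaw reaches to y -87. Open, the jaw's pad is 15 mm above the tile's top and the jaw's highest point below z 80, and the upper handle's end is 145 above the bench. The fixed lower handle's top is at z 30.
- dowels (a point): Mid-point between the two upright steel dowels, at board level: jig (0, -30, 12). The dowels are 10 dia, 14 tall, at jig x -32 and 32. The tile's long edge is pushed in jig +y onto them.
- end_stop (a point): Middle of the end stop's face, at board level: jig (60, -75, 12). Steel block, 14 tall, 34 wide, face looking to -x; the tile's short edge is pushed in jig +x onto it. Until the tile reaches the dowels keep it clear of this block (it can catch on the block's side).
- seat (a point): Fixed point on the jig board's top surface (jig x 0, y -75, z 12), axes as the jig's. The tile is home when its origin lies here with its long edge along x.
- tile: Loose terracotta tile on plywood backing, one rigid block 120 (its x) x 80 (its y) x 16 mm, about 0.25 kg, lying flat on the jig board. Origin at the centre of its underside. It is too wide to grip comfortably: push it by its edges.
- handle (a joint): Upper handle of the pliers, angle in rad: 0 fully open (springs back there when not locked), 0.40 dead centre, 0.50 fully down and locked. It stays locked only with the tile under the pad. It takes about 7 N down at grip_top to go over centre. A sprung rubber pad, 22 dia, under the jaw then presses on the middle of the tile.
- grip_top (a point): Top of the upper handle, 110 from its pivot (flat pressing plate, 24 wide along jig x, 82 to 138 from the pivot). In the jig frame: open at about y 135, z 129; locked at y 155, z 78. Push it straight down (there, or up to 15 mm nearer the pivot) to lock.
- release (a joint): Release lever's angle on the upper handle, rad: 0 at rest (light spring returns it), 0.75 at its stop. Pulling it past about 0.35 while locked forces the handle back over centre, and the pliers then spring open. It takes about 5 to 8 N at the upper part of the lever.
- lever_top (a point): Upper end of the release lever, a paddle 20 wide, 5 thick, 55 tall on the upper handle, with an 8 dia, 34 long crossbar along jig x. Locked, it stands upright at jig y 95, from z 75 (handle's top) to 134. Reach in on its jaw side and pull its upper part along jig +y, away from the jaw, 15 to 30 mm. As the pliers open it swings back towards the jaw: draw back that way, then up.
- jar: Bystander, leave alone: clear glass jar with a white lid, 44 dia x 58 tall mm. Origin at the centre of its underside.
- crock: Bystander, leave alone: white ceramic beaker, 72 dia x 105 tall mm. Origin at the centre of its underside.
- bowl: Bystander, leave alone: blue glazed bowl, 112 dia x 58 tall mm. Origin at the centre of its underside.
- rib: Bystander, leave alone: wooden modelling stick lying flat on the jig board, 10 x 100 x 8 mm. Origin at the centre of its underside.
- prop: Bystander, leave alone: white ceramic kiln post standing on the jig board, 28 x 28 x 45 mm. Origin at the centre of its underside.
- mug: Bystander, leave alone: terracotta mug, 76 dia x 85 tall mm. Origin at the centre of its underside.
- weight: Bystander, leave alone: dark steel disc on the jig board beside the pliers, 48 dia x 30 tall mm. Origin at the centre of its underside.
Things that resemble listed ones, but are neither listed nor needed, are in the scene too. Of the things that look like the tile, the middle-sized one is meant.

How it is judged:
On the way, in this order (a step that is already met when the one before it is completed fails the run):
1. the tile is snug against both dowels and the end stop, pliers still open (y of tile in the frame of seat between -0.003 and 0.003 m and x of tile in the frame of seat between -0.003 and 0.003 m and z of tile in the frame of seat below 0.004 m and angle between the x axis of tile and the x axis of seat, either way round below 0.04 rad and value of joint handle below 0.2 rad), for 0.1 s.
2. the pliers are locked on the tile by themselves for two seconds, with the hand off and the tile still home (y of tile in the frame of seat between -0.003 and 0.003 m and x of tile in the frame of seat between -0.003 and 0.003 m and z of tile in the frame of seat below 0.004 m and angle between the x axis of tile and the x axis of seat, either way round below 0.04 rad and contact force between the fingers and anything else below 0.5 N and value of joint handle above 0.46 rad), for 1.7 s.
3. the release lever is pulled (value of joint release above 0.25 rad), for 0.02 s.
At the end, for the whole second after the job is handed in: the pliers are fully open (handle within 0.06 rad of its open end), and the tile rests at the seat within 3 mm in each direction, its long edge within 0.04 rad of the dowel line (y of tile in the frame of seat between -0.003 and 0.003 m and x of tile in the frame of seat between -0.003 and 0.003 m and z of tile in the frame of seat below 0.004 m and angle between the x axis of tile and the x axis of seat, either way round below 0.04 rad and value of joint handle below 0.06 rad and linear speed of tile below 0.01 m/s); the robot touches nothing.
It fails at once if the tile is tipped up (angle between tile's own z axis and vertical above 0.25 rad).
It fails at once if another thing on the bench is knocked about (moved more than 20 mm) (distance of any of jar, crock, bowl, rib, prop, mug, weight from where it was at the start of the episode above 0.02 m).
It also fails if it takes over 72 s, if anything falls off the work surface, if the arm or the gripper's body presses on something with over 40 N, if the wrist force passes 120 N, or if a joint passes its speed limit or range.

## Working session

There is one attempt and no reset: what is moved stays moved. The work goes in short steps, Python scripts to look and compute and a tool call to move; the robot and the scene stay as the last step left them, time stands still between calls to the robot, and variables do not carry over. Pictures are saved under pics/ and viewed, about 8 in all and at most 12, crops included, and the job is handed in when it is done.

Besides the shell and the picture viewer there is one more tool, called after "Call:" as name([rows], argument=value, ...), one row to a line, values as JSON. drive_tool: Moves the arm, as the interface text tells. Its arguments: {"type":"object","properties":{"rows":{"type":"array"},"newtons":{"type":"number"}},"required":["rows"]}

```bash
mkdir -p pics; cat > h.py <<'E'
import numpy as np, cv2
from station import get_state, grab_frame, job_done, regions_of
def ray(f,u,v):
    K=np.array([[f["fx"],0,f["cx"]],[0,f["fy"],f["cy"]],[0,0,1.]])
    p=cv2.undistortPoints(np.array([[[u,v]]],float),K,np.array([f["k1"],0,0,0.]))[0,0]
    T=np.array(f["T"]); return T[:3,3],T[:3,:3]@np.array([p[0],p[1],1])
def onz(f,u,v,z):
    o,d=ray(f,u,v); return o+d*(z-o[2])/d[2]
def proj(f,P):
    T=np.linalg.inv(np.array(f["T"])); P=np.atleast_2d(P)
    K=np.array([[f["fx"],0,f["cx"]],[0,f["fy"],f["cy"]],[0,0,1.]])
    c=P@T[:3,:3].T+T[:3,3]
    return cv2.projectPoints(c,np.zeros(3),np.zeros(3),K,np.array([f["k1"],0,0,0.]))[0][:,0]
def tri(*obs):
    A=np.zeros((3,3));b=np.zeros(3)
    for f,u,v in obs:
        o,d=ray(f,u,v);d=d/np.linalg.norm(d);M=np.eye(3)-np.outer(d,d);A+=M;b+=M@o
    return np.linalg.solve(A,b)
E
python3 - <<'E'
from h import *
np.set_printoptions(precision=3,suppress=True)
for n in("top","side"):
    f=grab_frame(n);cv2.imwrite(f"pics/{n}0.png",cv2.resize(f["img"],(800,600)))
    print(n,f["fx"],f["k1"],np.array(f["T"]))
    for t in "jig tile handle release dowels end_stop jar crock bowl rib prop mug weight".split():
        try:
            for r in regions_of(f,t)[:4]:
                m=r["pixels"];ys,xs=np.nonzero(m);print(t,round(r["confidence"],2),r["box"],int(m.sum()),xs.mean().round(1),ys.mean().round(1))
        except Exception as e: print(t,e)
print(get_state())
E
```

```text
top 401.72405336608796 -0.11469811795377859 [[-0.006 -0.995  0.1    0.465]
 [-0.999  0.01   0.036 -0.067]
 [-0.037 -0.1   -0.994  0.904]
 [ 0.     0.     0.     1.   ]]
jig 0.83 [151.1, 157.5, 352.1, 280.2] 15047 271.5 218.0
tile 0.83 [368.1, 138.6, 415.0, 182.3] 1059 389.2 162.4
tile 0.61 [286.1, 198.2, 330.2, 259.7] 1854 307.8 229.1
tile 0.58 [343.9, 300.4, 439.6, 380.6] 4074 389.0 338.0
handle 0.97 [148.1, 183.4, 234.9, 199.6] 825 187.8 193.5
release 0.48 [185.8, 186.8, 205.4, 198.3] 186 198.0 192.7
dowels 0.89 [150.8, 160.7, 351.8, 282.9] 15089 271.5 218.1
end_stop 0.97 [154.1, 158.6, 349.0, 278.6] 15044 271.4 218.1
end_stop 0.57 [151.8, 184.0, 231.8, 197.9] 833 186.9 193.4
end_stop 0.22 [163.8, 102.8, 213.1, 150.1] 1478 190.0 126.5
jar 0.56 [148.6, 260.9, 190.2, 296.6] 1201 169.0 276.9
jar 0.55 [359.7, 213.9, 385.1, 231.6] 412 374.1 220.8
crock 0.85 [149.9, 258.6, 192.4, 297.6] 1219 168.9 277.1
bowl 0.9 [235.8, 100.2, 286.5, 146.6] 1848 258.3 123.3
bowl 0.72 [296.8, 163.4, 340.5, 173.2] 257 320.2 166.3
bowl 0.64 [183.0, 181.0, 206.0, 198.4] 177 198.9 192.0
rib 0.61 [234.6, 100.4
[... 980 characters left out ...]
0.7 328.4
rib 0.68 [207.0, 234.1, 249.5, 292.1] 931 229.2 265.0
rib 0.4 [232.9, 213.1, 240.6, 234.3] 70 235.2 223.1
prop 0.75 [306.3, 263.2, 324.8, 296.9] 437 316.6 280.9
mug 0.91 [108.6, 260.0, 167.3, 335.9] 2876 139.5 295.7
weight 0.63 [204.1, 261.4, 226.8, 291.4] 381 212.4 272.7
{'t': 1.4, 'q': array([-0.953,  0.359,  0.012,  0.   , -1.224, -0.288]), 'qd': array([-0.001, -0.001,  0.001, -0.   ,  0.001,  0.   ]), 'joint_efforts': array([ -0.003, -58.238,  29.329,   7.002,   0.012,  -0.   ]), 'eef_pos': array([ 0.219, -0.639,  0.227]), 'ee_rot': array([-1.571,  0.   ,  0.33 ]), 'force': array([-0.171,  0.14 ,  0.059]), 'moment': array([-0.025,  0.041,  0.038]), 'width': 0.08743451994711102}
```

View pics/top0.png

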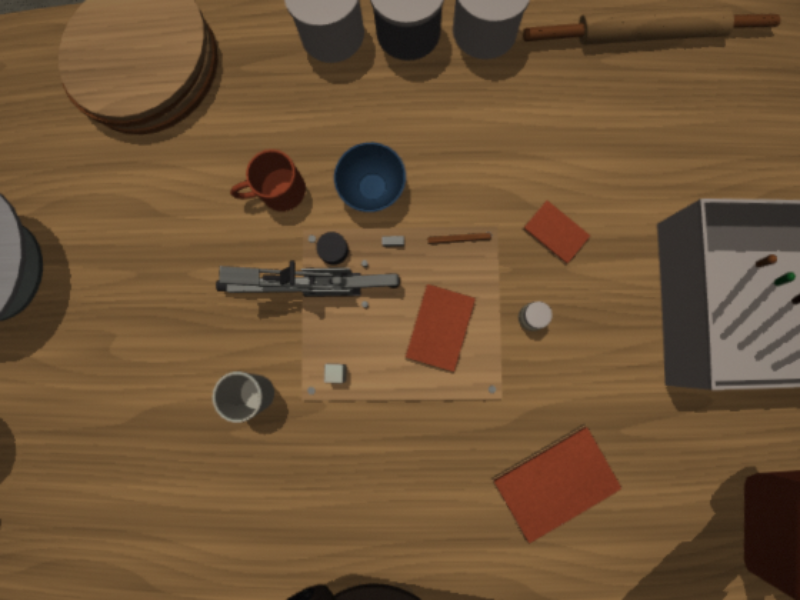

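View pics/side0.png

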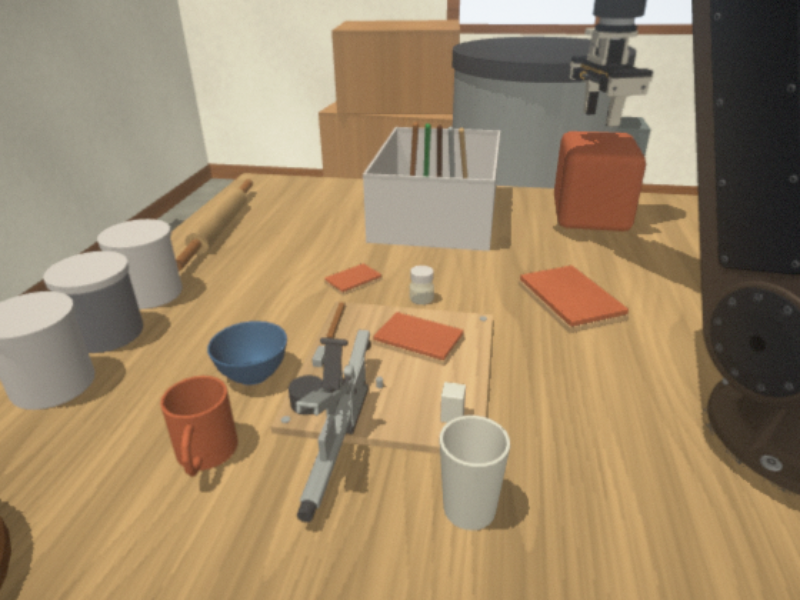

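The two pictures show the pliers' jaw pointing right (world −y) in the top view, so the jig axes are close to the world axes. Tile candidates in the top view (800x600 px):
- small at (557,232)
- on the board at (440,328)
- large at (557,484)

The middle-sized one is on the board at (440,328). I'll check that in a close crop.

```bash
python3 - <<'E'
from h import *
f=grab_frame("top");c=f["img"][145:295,145:365]
cv2.imwrite("pics/c1.png",cv2.resize(c,(792,540),interpolation=cv2.INTER_CUBIC))
for r in regions_of(f,"tile")[:3]:
    m=r["pixels"].astype(np.uint8);cs=max(cv2.findContours(m,0,1)[0],key=cv2.contourArea)
    P=np.array([onz(f,*p[0].astype(float),.028)[:2] for p in cs],np.float32);print(cv2.minAreaRect(P))
for r in regions_of(f,"jig")[:1]:
    cs=max(cv2.findContours(r["pixels"].astype(np.uint8),0,1)[0],key=cv2.contourArea)
    P=np.array([onz(f,*p[0].astype(float),.012)[:2] for p in cs],np.float32);print(cv2.minAreaRect(P),cv2.boxPoints(cv2.minAreaRect(P)))
E
```

```text
((0.6611183285713196, -0.2866607904434204), (0.09229844808578491, 0.06419365853071213), 47.585792541503906)
((0.513761043548584, -0.10338327288627625), (0.0792006105184555, 0.12094856053590775), 71.04109191894531)
((0.27793949842453003, -0.27738261222839355), (0.1199658140540123, 0.16771051287651062), 28.288496017456055)
((0.538500189781189, 0.026247575879096985), (0.27446821331977844, 0.45172038674354553), 0.26300957798957825) [[ 0.40023077  0.25147542]
 [ 0.4023043  -0.2002402 ]
 [ 0.6767696  -0.19898027]
 [ 0.6746961   0.25273535]]
```

View pics/c1.png

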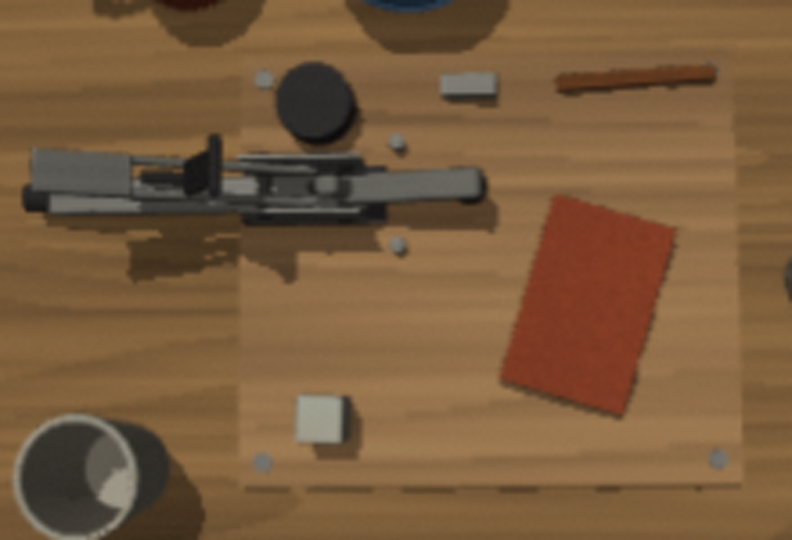

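The crop confirms the middle tile: it measures 121x79 mm and lies on the board. The dowels are at crop px (397,143) and (399,245), and the end stop at (468,86). Next I'll fit the jig pose.

```bash
cat >> h.py <<'E'
def J(p,jp):  # jig point mm -> world
    x,y,a=jp;p=np.atleast_2d(p)/1000.;c,s=np.cos(a),np.sin(a)
    return np.c_[x+c*p[:,0]-s*p[:,1],y+s*p[:,0]+c*p[:,1],p[:,2]]
def Jinv(w,jp):
    x,y,a=jp;w=np.atleast_2d(w);c,s=np.cos(a),np.sin(a);dx,dy=w[:,0]-x,w[:,1]-y
    return 1000*np.c_[c*dx+s*dy,-s*dx+c*dy,w[:,2]]
E
python3 - <<'E'
from h import *
from scipy.optimize import least_squares
np.set_printoptions(precision=4,suppress=True)
f=grab_frame("top")
obs=[((-32,-30,26),(399,245)),((32,-30,26),(397,143)),((90,-240,12),(732,62)),((-180,-240,12),(741,486)),((-180,70,12),(239,487)),((74,-75,26),(468,74)),((60,-75,26),(468,97)),]
P=np.array([o[0] for o in obs],float);U=np.array([o[1] for o in obs])/3.6+145-.36
r=least_squares(lambda q:(proj(f,J(P,q))-U).ravel(),[.58,.0,0],loss="soft_l1")
print(r.x,(proj(f,J(P,r.x))-U))
jp=r.x;np.save("jp.npy",jp)
g=grab_frame("side")
im=g["img"].copy()
im=cv2.resize(im,None,fx=3,fy=3,interpolation=cv2.INTER_CUBIC)
for p in [(-32,-30,26),(32,-30,26),(90,-240,12),(-180,-240,12),(-180,70,12),(90,70,12),(60,-75,26),(0,135,129),(0,190,145),(0,-87,70),(0,45,74)]:
    u=proj(g,J(p,jp))[0]*3+1;cv2.circle(im,tuple(int(v) for v in u),3,(0,255,0),1)
cv2.imwrite("pics/s1.png",im[600:1120,540:1100])
for n,F in(("top",f),("side",g)):
  for t,z in(("prop",45+12),("weight",42),("jar",58),("crock",105),("bowl",58),("mug",85)):
    for r in regions_of(F,t)[:1]:
        b=r["box"];print(n,t,round(r["confidence"],2),Jinv(onz(F,(b[0]+b[2])/2,(b[1]+b[3])/2,z/1000/2),jp))
  for r in regions_of(F,"tile")[:3]:
    cs=max(cv2.findContours(r["pixels"].astype(np.uint8),0,1)[0],key=cv2.contourArea)
    Q=np.array([Jinv(onz(F,*p[0].astype(float),.028),jp)[0,:2] for p in cs],np.float32);print(n,cv2.minAreaRect(Q))
E
```

```text
[ 0.5827  0.0417 -0.0031] [[-0.7095  0.2495]
 [-0.0851 -0.1113]
 [ 0.2039 -2.6763]
 [ 0.2125  0.3006]
 [-0.5548  0.1845]
 [ 0.3889  0.2524]
 [ 0.4078  0.0382]]
top prop 0.79 [[-138.297    10.4703   28.5   ]]
top weight 0.73 [[55.6294 14.6484 21.    ]]
top jar 0.89 [[ -53.7294 -289.6226   29.    ]]
top crock 0.69 [[-173.9949  148.1314   52.5   ]]
top bowl 0.73 [[170.7676 -43.8292  29.    ]]
top mug 0.56 [[169.6059 121.949   42.5   ]]
top ((-68.97776794433594, -145.93325805664062), (77.65068817138672, 118.559326171875), 72.673095703125)
top ((78.71739196777344, -327.3724365234375), (89.19287872314453, 63.273372650146484), 47.6592903137207)
top ((-303.60174560546875, -320.09844970703125), (118.04438018798828, 168.55215454101562), 28.542625427246094)
side prop 0.61 [[-136.8558    3.8694   28.5   ]]
side weight 0.86 [[58.129  15.7575 21.    ]]
side jar 0.82 [[ -57.6613 -289.5593   29.    ]]
side crock 0.79 [[-174.5933  140.7737   52.5   ]]
side bowl 0.87 [[170.2811 -52.592   29.    ]]
side mug 0.92 [[159.508  115.9077  42.5   ]]
side ((-68.96582794189453, -137.2701873779297), (94.35431671142578, 126.02593231201172), 72.02091217041016)
side ((-305.0950012207031, -296.46588134765625), (128.93109130859375, 187.9802703857422), 29.57347297668457)
side ((-47.7158203125, -3.0889739990234375), (262.2291564941406, 428.1388244628906), 0.32866066694259644)
```

View pics/s1.png

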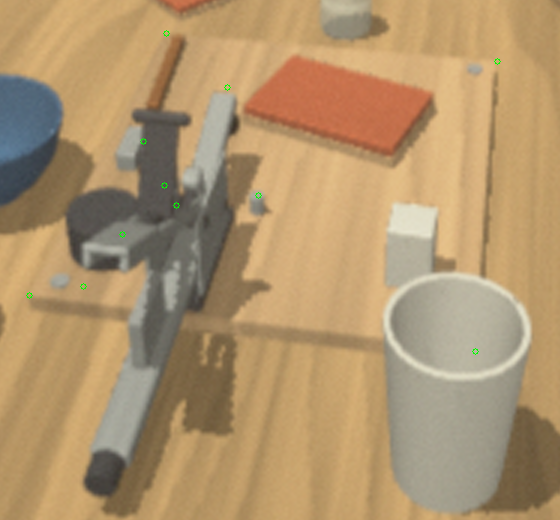

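The jig pose fits to about 1–2 mm: origin at world (0.583, 0.042), yaw about 0. The tile is at jig (−69,−145), turned −18°.

Plan:
1. Push the tile +x on its short edge with two spread fingers, which also squares it.
2. Push +y onto the dowels.
3. Push +x onto the end stop.

First I move to behind the short edge.

Call:
drive_tool([
  [[0.33, 1.0, 0], -0.211, 0.34],
  [[0.33, 1.0, 0], -0.211, 0.34],
  [[0.33, 1.0, 0], -0.211, 0.34],
  [[0.33, 1.0, 0], -0.211, 0.34],
  [[0.33, 1.0, 0], -0.211, 0.34],
  [[0.33, 1.0, 0], -0.211, 0.34],
  [[0.33, 1.0, 0], -0.211, 0.34],
])

```text
t: 3.05
eef_pos: [0.3181, -0.3356, 0.2271]
ee_rot: [-1.571, -0.002, 0.001]
force: [0.2, 0.2, -0.2]
width: 0.0374
```

Call:
drive_tool([
  [[0.33, 0.83, 0], 0, 0.34],
  [[0.33, 0.83, 0], 0, 0.34],
  [[0.33, 0.83, 0], 0, 0.34],
  [[0.33, 0.83, 0], 0, 0.34],
  [[0.33, 0.83, 0], 0, 0.34],
  [[0.33, 0.83, 0], 0, 0.34],
  [[0.33, 0.83, -0.3], 0, 0.34],
  [[0.33, 0.83, -0.5], 0, 0.34],
  [[0.33, 0.83, -0.5], 0, 0.34],
  [[0.33, 0.83, -0.5], 0, 0.34],
])

```text
t: 4.05
eef_pos: [0.4121, -0.0902, 0.0719]
ee_rot: [-1.572, 0.011, -0.002]
force: [0.5, 0.3, 1.5]
width: 0.0298
```

Call:
drive_tool([
  [[0, 0, -0.1], 0, 0.34],
  [[0, 0, -0.175], 0, 0.34],
  [[0, 0, -0.175], 0, 0.34],
  [[0, 0, -0.175], 0, 0.34],
  [[0, 0, -0.175], 0, 0.34],
])

```text
t: 4.55
eef_pos: [0.4182, -0.0894, 0.0261]
ee_rot: [-1.57, -0.003, -0.001]
force: [0.5, 0.3, -0.0]
width: 0.0297
```

```bash
python3 - <<'E'
from h import *
f=grab_frame("side");cv2.imwrite("pics/s2.png",cv2.resize(f["img"][150:370,180:480],(780,572),interpolation=cv2.INTER_CUBIC))
print(get_state()["eef_pos"],get_state()["force"])
E
```

```text
[ 0.41799049 -0.08937757  0.02591149] [ 0.07249196 -0.99887173  0.08306476]
```

View pics/s2.png

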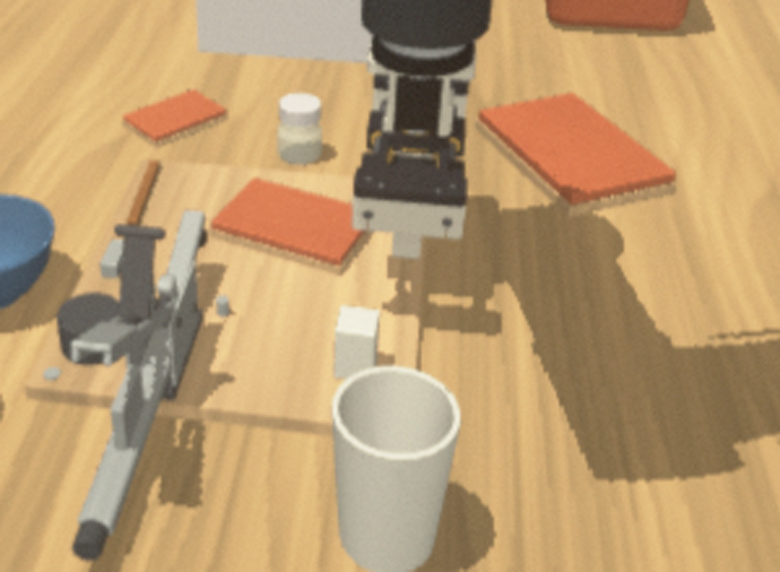

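The fingers stand just off the tile's near short edge at picture px (345,235), and nothing has been disturbed. I lower 6 mm and push +x.

Call:
drive_tool([
  [[0, 0, -0.02], 0, 0.34],
  [[0, 0, -0.02], 0, 0.34],
  [[0.03, 0, -0.02], 0, 0.34],
  [[0.055, 0, -0.02], 0, 0.34],
  [[0.08, 0, -0.02], 0, 0.34],
  [[0.105, 0, -0.02], 0, 0.34],
  [[0.13, 0, -0.02], 0, 0.34],
  [[0.155, 0, -0.02], 0, 0.34],
  [[0.18, 0, -0.02], 0, 0.34],
  [[0.205, 0, -0.02], 0, 0.34],
  [[0.23, 0, -0.02], 0, 0.34],
  [[0.23, 0, -0.02], 0, 0.34],
])

```text
t: 5.8
eef_pos: [0.4872, -0.0894, 0.0181]
ee_rot: [-1.571, -0.001, -0.001]
force: [-0.2, -0.1, 0.5]
width: 0.03
```

```bash
cat >> h.py <<'E'
def tile():
    jp=np.load("jp.npy")
    for n in("top","side"):
        f=grab_frame(n)
        for r in regions_of(f,"tile")[:4]:
            if r["confidence"]<.3: continue
            cs=max(cv2.findContours(r["pixels"].astype(np.uint8),0,1)[0],key=cv2.contourArea)
            Q=np.array([Jinv(onz(f,*p[0].astype(float),.028),jp)[0,:2] for p in cs],np.float32);R=cv2.minAreaRect(Q)
            if abs(R[0][0])<120 and -200<R[0][1]<-40: print(n,np.round(R[0],1),np.round(R[1],1),round(R[2],1),round(r["confidence"],2),"extents x",Q[:,0].min(),Q[:,0].max(),"y",Q[:,1].min(),Q[:,1].max())
    s=get_state();print(s["t"],s["eef_pos"],Jinv(s["eef_pos"],jp),s["force"],s["ee_rot"])
    return f
E
python3 -c "
from h import *
f=tile()"
```

```text
top [  24.5 -139.9] [77.1 35.7] 89.5 0.77 extents x 6.9605656 42.658382 y -178.58353 -101.24776
side [ -21.3 -125.7] [ 98.4 124.2] 81.9 0.66 extents x -82.24709 40.899902 y -180.32704 -70.92507
6.0 [ 0.48563651 -0.0895532   0.01814905] [[ -96.63482274 -131.5912646    18.14904704]] [-0.35602457  0.40309468 -0.25684994] [-1.57069642e+00 -4.38740883e-04 -1.56087041e-03]
```

The tile is now square, at jig (−18,−140), with its front edge at x = 42, clear of the end stop. I go round behind the long edge.

Call:
drive_tool([
  [[-0.07, 0, 0.0], 0, 0.5],
  [[-0.07, 0, 0.17], 0, 0.68],
  [[-0.07, 0, 0.27], 0.1, 0.68],
  [[0.1, -0.15, 0.27], 1.0, 0.68],
  [[0.257, -0.25, 0.27], 1.0, 0.68],
  [[0.257, -0.25, 0.27], 1.0, 0.68],
  [[0.257, -0.25, 0.27], 1.0, 0.68],
  [[0.257, -0.25, 0.27], 1.0, 0.68],
  [[0.257, -0.25, 0.27], 1.0, 0.68],
  [[0.257, -0.25, 0.27], 1.0, 0.68],
  [[0.257, -0.25, 0.27], 1.0, 0.68],
  [[0.257, -0.25, 0.27], 1.0, 0.68],
])

```text
t: 7.2
eef_pos: [0.5625, -0.1645, 0.0992]
ee_rot: [-1.571, -0.0, 1.494]
force: [-0.6, -0.5, -0.0]
width: 0.0596
```

Call:
drive_tool([
  [[0, 0, 0], 0.01, 0.68],
  [[0, 0, 0], 0.01, 0.68],
  [[0, 0, 0], 0.01, 0.68],
  [[0, 0, 0], 0.01, 0.68],
])

```text
t: 7.6
eef_pos: [0.5626, -0.1646, 0.0991]
ee_rot: [-1.571, -0.0, 1.502]
force: [0.1, -0.8, -0.9]
width: 0.0592
```

```bash
python3 -c "
from h import *
f=tile()"
```

```text
top [ -49.6 -131.9] [78.2 66.4] 84.7 0.71 extents x -85.69131 -19.96558 y -173.36397 -92.03287
top [-101.3 -124. ] [226.3 150.3] 89.8 0.34 extents x -176.6407 -26.00819 y -237.0915 -10.964379
side [ -22.1 -126.7] [ 98.5 126.8] 82.0 0.87 extents x -86.14865 41.889233 y -179.95912 -69.63658
7.8 [ 0.5626626  -0.16459966  0.09905924] [[ -19.37618026 -206.39830013   99.05923994]] [ 0.52385879 -0.33297317  1.0954357 ] [-1.57079174e+00 -1.71656750e-06  1.50293248e+00]
```

Call:
drive_tool([
  [[0, 0, -0.1], 0.042, 0.68],
  [[0, 0, -0.2], 0.042, 0.68],
  [[0, 0, -0.27], 0.042, 0.68],
  [[0, 0, -0.27], 0.042, 0.68],
  [[0, 0.03, -0.27], 0.042, 0.68],
  [[0, 0.055, -0.27], 0.042, 0.68],
  [[0, 0.08, -0.27], 0.042, 0.68],
  [[0, 0.105, -0.27], 0.042, 0.68],
  [[0, 0.13, -0.27], 0.042, 0.68],
  [[0, 0.155, -0.27], 0.042, 0.68],
  [[0, 0.18, -0.27], 0.042, 0.68],
  [[0, 0.2, -0.27], 0.042, 0.68],
])

```text
t: 9.0
eef_pos: [0.5626, -0.1039, 0.0182]
ee_rot: [-1.571, 0.0, 1.57]
force: [0.1, -3.6, 2.6]
width: 0.0598
```

```bash
python3 -c "
from h import *
f=tile()"
```

```text
top [-63.4 -85.5] [56.9 43.7] 89.7 0.62 extents x -85.38234 -41.614773 y -114.0742 -57.059437
side [-43.1 -85.9] [ 86.8 103.3] 4.7 0.73 extents x -85.44666 4.0468764 y -134.64804 -32.92532
9.2 [ 0.56245281 -0.10418515  0.01778727] [[ -19.77347785 -145.98473056   17.78727061]] [-1.66729221 -0.01827517  1.22286762] [-1.57031899e+00 -3.08773579e-04  1.56983432e+00]
```

Call:
drive_tool([
  [[0, 0.025, 0], 0, 0.68],
  [[0, 0.045, 0], 0, 0.68],
  [[0, 0.06, 0], 0, 0.68],
  [[0, 0.068, 0], 0, 0.68],
  [[0, 0.07, 0], 0, 0.68],
  [[0, 0.07, 0], 0, 0.68],
])

```text
t: 9.8
eef_pos: [0.5626, -0.0839, 0.018]
ee_rot: [-1.57, 0.001, 1.57]
force: [0.4, -3.8, -1.4]
width: 0.0594
```

Call:
drive_tool([
  [[0, 0.004, 0], 0, 0.68],
  [[0, 0.007, 0], 0, 0.68],
  [[0, 0.01, 0], 0, 0.68],
  [[0, 0.01, 0], 0, 0.68],
])

```text
t: 10.2
eef_pos: [0.5624, -0.0834, 0.0184]
ee_rot: [-1.57, 0.003, 1.57]
force: [2.1, -20.2, 0.4]
width: 0.0594
```

Contact with the dowels at −20 N, TCP at jig y −125, as expected for the tile being home in y. Now round to the short edge.

Call:
drive_tool([
  [[0, -0.07, 0.0], 0, 0.5],
  [[0, -0.07, 0.15], 0, 0.34],
  [[-0.1, -0.07, 0.27], -0.2, 0.34],
  [[-0.32, -0.07, 0.27], -1.0, 0.34],
  [[-0.32, -0.07, 0.27], -1.0, 0.34],
  [[-0.32, 0.16, 0.27], -1.0, 0.34],
  [[-0.32, 0.16, 0.27], -1.0, 0.34],
  [[-0.32, 0.16, 0.27], -1.0, 0.34],
  [[-0.32, 0.16, 0.27], -1.0, 0.34],
  [[-0.32, 0.16, 0.27], -1.0, 0.34],
  [[-0.32, 0.16, 0.27], -1.0, 0.34],
  [[-0.32, 0.16, 0.27], -1.0, 0.34],
])

```text
t: 11.4
eef_pos: [0.4668, -0.0322, 0.0992]
ee_rot: [-1.57, -0.001, 0.088]
force: [-0.3, -0.7, 0.6]
width: 0.0298
```

```bash
python3 -c "
from h import *
f=tile()
cv2.imwrite('pics/s3.png',cv2.resize(f['img'][150:370,180:480],(780,572),interpolation=cv2.INTER_CUBIC))"
```

```text
top [ -0.4 -75.7] [77.4 68.8] 89.5 0.97 extents x -35.080803 34.142776 y -114.66268 -37.219948
side [-43.5 -66.1] [88.  96.9] 0.1 0.64 extents x -87.52421 0.5282006 y -114.59182 -17.724867
11.6 [ 0.46674253 -0.03241251  0.09916696] [[-115.70605715  -74.50948322   99.16696367]] [ 0.1240342  -0.55472398 -0.08247564] [-1.57056470e+00 -3.46717656e-04  9.82784747e-02]
```

View pics/s3.png

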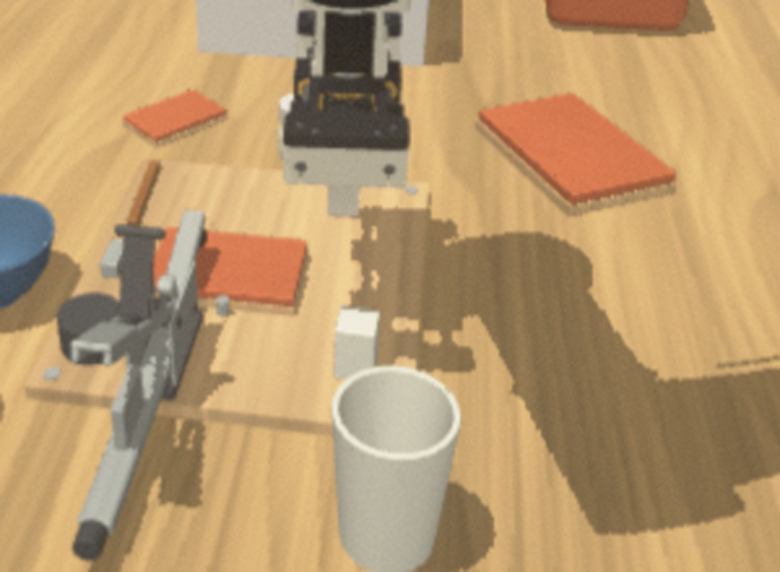

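The tile (px 160–305, 230–305) lies square against the dowels, about 26 mm short of the end stop. I square the hand, lower it, and push +x.

Call:
drive_tool([
  [[0, 0, -0.13], -0.063, 0.34],
  [[0, 0, -0.27], -0.063, 0.34],
  [[0, 0, -0.27], -0.063, 0.34],
  [[0, 0, -0.27], -0.063, 0.34],
  [[0.03, 0, -0.27], -0.063, 0.34],
  [[0.06, 0, -0.27], -0.063, 0.34],
  [[0.08, 0, -0.27], -0.063, 0.34],
  [[0.1, 0, -0.27], -0.063, 0.34],
  [[0.12, 0, -0.27], -0.063, 0.34],
  [[0.135, 0, -0.27], -0.063, 0.34],
  [[0.145, 0, -0.27], -0.063, 0.34],
  [[0.145, 0, -0.27], -0.063, 0.34],
])

```text
t: 12.8
eef_pos: [0.5109, -0.0326, 0.018]
ee_rot: [-1.571, -0.001, -0.005]
force: [-0.0, 0.2, -1.0]
width: 0.0298
```

Call:
drive_tool([
  [[0.004, 0, 0], 0, 0.34],
  [[0.008, 0, 0], 0, 0.34],
  [[0.012, 0, 0], 0, 0.34],
  [[0.012, 0, 0], 0, 0.34],
])

```text
t: 13.2
eef_pos: [0.5126, -0.0328, 0.0178]
ee_rot: [-1.571, 0.002, -0.006]
force: [-6.6, 1.6, 3.1]
width: 0.0297
```

Call:
drive_tool([
  [[0.003, 0, 0], 0, 0.34],
  [[0.005, 0, 0], 0, 0.34],
  [[0.005, 0, 0], 0, 0.34],
])

```text
t: 13.5
eef_pos: [0.5126, -0.0329, 0.0176]
ee_rot: [-1.571, 0.004, -0.006]
force: [-9.6, 2.2, 6.3]
width: 0.0299
```

```bash
python3 -c "
from h import *
f=tile()"
```

```text
side [-31.7 -52.5] [48.  77.6] 13.1 0.64 extents x -61.83184 -0.2680361 y -85.364555 -18.438873
13.7 [ 0.51260082 -0.03294629  0.01759514] [[-69.84632883 -74.90093516  17.59513829]] [-9.13334367  3.02089552  6.80137912] [-1.57137307  0.00440363 -0.00589098]
```

TCP stopped dead at jig x −69.8, so the tile is on the end stop. I withdraw to above the handle, then check the tile.

Call:
drive_tool([
  [[-0.08, 0, 0.0], 0, 0.34],
  [[-0.08, 0, 0.17], 0, 0.2],
  [[-0.08, 0, 0.34], 0.1, 0],
  [[-0.08, 0, 0.5], 0.2, 0],
  [[-0.08, 0, 0.65], 0.4, 0],
  [[0.1, 0.4, 0.65], 1.0, 0],
  [[0.22, 0.73, 0.65], 1.0, 0],
  [[0.22, 0.73, 0.65], 1.0, 0],
  [[0.22, 0.73, 0.65], 1.0, 0],
  [[0.22, 0.73, 0.65], 1.0, 0],
  [[0.22, 0.73, 0.65], 1.0, 0],
  [[0.22, 0.73, 0.65], 1.0, 0],
])

```text
t: 14.9
eef_pos: [0.5819, 0.1881, 0.2125]
ee_rot: [-1.571, 0.0, 1.503]
force: [-0.1, 0.6, 0.3]
width: 0.0005
```

Call:
drive_tool([
  [[0, 0, 0], 0.07, 0],
  [[0, 0, 0], 0.07, 0],
  [[0, 0, 0], 0.07, 0],
])

```text
t: 15.2
eef_pos: [0.5815, 0.1866, 0.2131]
ee_rot: [-1.571, -0.0, 1.601]
force: [0.1, 0.3, -0.5]
width: 0.0003
```

```bash
python3 - <<'E'
from h import *
f=tile();print(get_state()["width"])
g=grab_frame("top")
a=cv2.resize(g["img"][150:280,170:350],(396,286),interpolation=cv2.INTER_CUBIC)
b=cv2.resize(f["img"][190:360,190:400],(396,320),interpolation=cv2.INTER_CUBIC)
c=np.zeros((320,792,3),np.uint8);c[:286,:396]=a;c[:,396:]=b
cv2.imwrite('pics/m1.png',c)
E
```

```text
top [ -0.1 -75.6] [119.5  80.4] 1.0 0.75 extents x -59.20697 59.0958 y -116.34537 -34.994816
side [-30.6 -66.1] [61.2 97.2] 1.5 0.67 extents x -62.148495 0.5282006 y -114.53659 -18.119959
15.4 [0.58134781 0.18633996 0.21316382] [[ -1.78026115 144.59762007 213.1638178 ]] [-0.46748254 -0.2415071  -0.3892103 ] [-1.57106607e+00 -1.30815349e-04  1.60298346e+00]
0.0004257662915877059
```

View pics/m1.png

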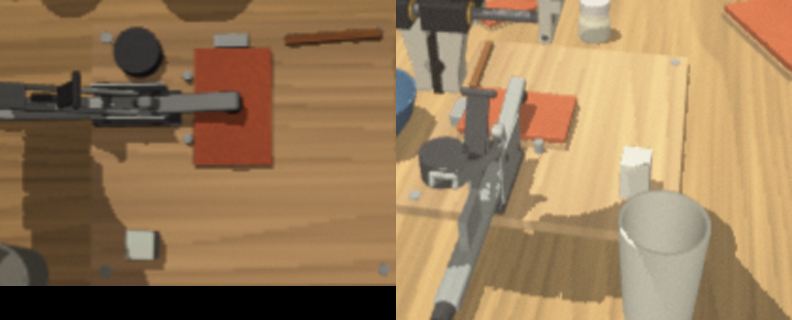

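Top view: the tile touches both dowels (px 188,76 and 188,139) and the end stop (232,40), and measures (−0.1,−75.6) with an angle of about 0–1°. The pliers are open. I press the handle.

Call:
drive_tool([
  [[0.006, -0.032, -0.1], -0.02, 0],
  [[0.006, -0.032, -0.2], -0.02, 0],
  [[0.006, -0.032, -0.23], -0.02, 0],
  [[0.006, -0.032, -0.25], -0.02, 0],
  [[0.006, -0.032, -0.27], -0.02, 0],
  [[0.006, -0.032, -0.29], -0.02, 0],
  [[0.006, -0.032, -0.31], -0.02, 0],
  [[0.006, -0.032, -0.33], -0.02, 0],
  [[0.006, -0.032, -0.35], -0.02, 0],
])

```text
t: 16.35
eef_pos: [0.5835, 0.1771, 0.1082]
ee_rot: [-1.572, -0.001, 1.573]
force: [-0.2, 1.4, 3.4]
width: 0.0004
```

Call:
drive_tool([
  [[0, 0, -0.02], 0, 0],
  [[0, 0, -0.04], 0, 0],
  [[0, 0, -0.06], 0, 0],
  [[0, 0, -0.08], 0, 0],
  [[0, 0, -0.08], 0, 0],
])

```text
t: 16.85
eef_pos: [0.5823, 0.1764, 0.0828]
ee_rot: [-1.569, 0.001, 1.573]
force: [-0.2, -0.2, -0.1]
width: 0.0005
```

The force has dropped to zero, so it probably snapped over centre. I press down to the stop to be sure.

Call:
drive_tool([
  [[0, 0, -0.01], 0, 0],
  [[0, 0, -0.02], 0, 0],
  [[0, 0, -0.025], 0, 0],
  [[0, 0, -0.025], 0, 0],
])

```text
t: 17.25
eef_pos: [0.5828, 0.1765, 0.0778]
ee_rot: [-1.571, 0.001, 1.574]
force: [-5.0, -1.0, 12.4]
width: 0.0003
```

It is against the stop at z 78 mm and 12 N. I lift off and wait.

Call:
drive_tool([
  [[0, 0, 0.1], 0, 0],
  [[0, 0, 0.25], 0, 0],
  [[0, 0, 0.4], 0, 0],
  [[0, 0, 0.4], 0, 0],
  [[0, 0, 0.4], 0, 0],
  [[0, 0, 0.4], 0, 0],
  [[0, 0, 0.4], 0, 0],
  [[0, 0, 0.4], 0, 0],
  [[0, 0, 0.4], 0, 0],
  [[0, 0, 0.4], 0, 0],
  [[0, 0, 0.4], 0, 0],
  [[0, 0, 0.4], 0, 0],
])

```text
t: 18.45
eef_pos: [0.5831, 0.1768, 0.1965]
ee_rot: [-1.571, 0.0, 1.573]
force: [0.7, 0.3, -0.1]
width: 0.0003
```

Call:
drive_tool([
  [[0, 0, 0], 0, 0],
  [[0, 0, 0], 0, 0],
  [[0, 0, 0], 0, 0],
  [[0, 0, 0], 0, 0],
  [[0, 0, 0], 0, 0],
  [[0, 0, 0], 0, 0],
  [[0, 0, 0], 0, 0],
  [[0, 0, 0], 0, 0],
  [[0, 0, 0], 0, 0],
  [[0, 0, 0], 0, 0],
  [[0, 0, 0], 0, 0],
  [[0, 0, 0], 0, 0],
])

```text
t: 19.65
eef_pos: [0.5831, 0.1768, 0.1966]
ee_rot: [-1.571, 0.0, 1.573]
force: [0.7, 0.9, 0.2]
width: 0.0004
```

```bash
python3 - <<'E'
from h import *
f=tile();jp=np.load("jp.npy")
g=grab_frame("top")
fi=f["img"].copy()
im=cv2.resize(fi,None,fx=4,fy=4,interpolation=cv2.INTER_CUBIC)
for p in [(0,95,134),(-17,95,130),(17,95,130),(0,155,78),(12,127,78),(-12,127,78)]:
    u=proj(f,J(p,jp))[0]*4+1.5;cv2.circle(im,tuple(int(v) for v in u),4,(0,255,0),1)
cv2.imwrite('pics/m2.png',im[760:1340,760:1340])
for F in(g,f):
  for r in regions_of(F,"release")[:2]:print(r["confidence"],r["box"])
E
```

```text
top [ -0.2 -76.9] [ 79.6 117.7] 89.7 0.91 extents x -59.20697 58.673294 y -116.85005 -37.228218
side [-34.3 -67. ] [59.4 99.9] 3.8 0.73 extents x -62.700603 -1.4274665 y -115.42936 -18.119959
19.85 [0.58306171 0.17678258 0.19654353] [[-3.67007759e-02  1.35045614e+02  1.96543535e+02]] [-0.55108704 -0.25589264  0.03480739] [-1.57075233e+00  1.27618298e-06  1.57320514e+00]
0.56 [183.7, 188.6, 195.4, 198.6]
0.59 [214.9, 256.9, 238.9, 299.0]
```

View pics/m2.png

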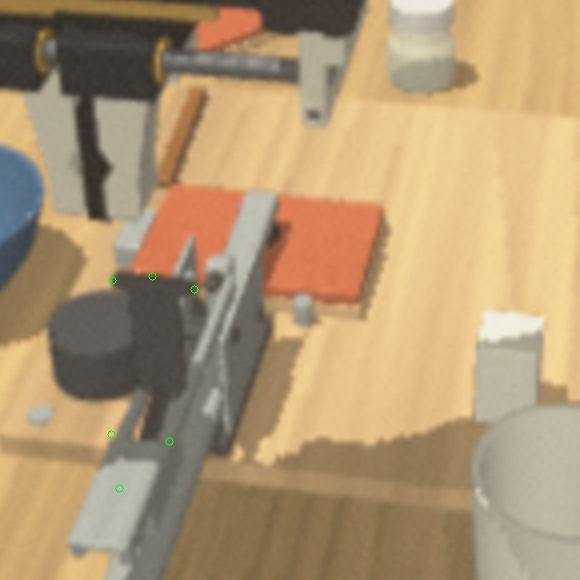

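It is locked: the handle plate lies at the predicted locked marks and the crossbar (px 113–194, 280) is at jig y 95, z 130. The tile is still home, and the clamp has held by itself for over 2 s. Now I position on the jaw side of the lever.

Call:
drive_tool([
  [[0, -0.11, 0], 0, 0],
  [[0, -0.217, 0], 0, 0],
  [[0, -0.217, 0], 0, 0],
  [[0, -0.217, -0.14], 0, 0],
  [[0, -0.217, -0.272], 0, 0],
  [[0, -0.217, -0.272], 0, 0],
  [[0, -0.217, -0.272], 0, 0],
])

```text
t: 20.7
eef_pos: [0.5833, 0.1117, 0.1154]
ee_rot: [-1.57, 0.001, 1.574]
force: [-0.1, -0.1, 1.4]
width: 0.0004
```

Call:
drive_tool([
  [[0, 0.033, 0], 0, 0],
  [[0, 0.053, 0], 0, 0],
  [[0, 0.073, 0], 0, 0],
  [[0, 0.093, 0], 0, 0],
  [[0, 0.113, 0], 0, 0],
  [[0, 0.12, 0], 0, 0],
])

```text
t: 21.3
eef_pos: [0.5839, 0.1459, 0.117]
ee_rot: [-1.572, 0.004, 1.574]
force: [-0.2, -13.4, 12.2]
width: 0.0006
```

Call:
drive_tool([
  [[0, -0.06, 0], 0, 0],
  [[0, -0.13, 0], 0, 0],
  [[0, -0.2, 0], 0, 0],
  [[0, -0.28, 0], 0, 0],
  [[0, -0.28, 0.1], 0, 0],
  [[0, -0.28, 0.25], 0, 0],
  [[0, -0.28, 0.4], 0, 0],
  [[-0.3, -0.28, 0.4], 0, 0],
  [[-0.5, -0.28, 0.4], 0, 0],
  [[-0.5, -0.28, 0.4], 0, 0],
  [[-0.5, -0.28, 0.4], 0, 0],
])

```text
t: 22.4
eef_pos: [0.4283, 0.0632, 0.2361]
ee_rot: [-1.572, -0.003, 1.574]
force: [2.0, 0.7, 0.4]
width: 0.0006
```

```bash
python3 - <<'E'
from h import *
f=tile()
g=grab_frame("top")
a=cv2.resize(g["img"][150:280,170:350],(396,286),interpolation=cv2.INTER_CUBIC)
b=cv2.resize(f["img"][190:360,190:400],(396,320),interpolation=cv2.INTER_CUBIC)
c=np.zeros((320,792,3),np.uint8);c[:286,:396]=a;c[:,396:]=b
cv2.imwrite('pics/m3.png',c)
E
```

```text
top [  1.1 -76.8] [120.7  79.1] 0.1 0.92 extents x -59.233704 61.383095 y -116.3625 -37.16526
side [-31.1 -66.9] [97.3 61.8] 89.8 0.75 extents x -62.12975 -0.2680361 y -115.42936 -18.119959
22.6 [0.43392644 0.06440782 0.23579817] [[-148.82248334   22.2085306   235.79816656]] [-0.38114623 -0.18836569  0.26725468] [-1.57252582e+00 -1.09453104e-03  1.57382611e+00]
```

View pics/m3.png

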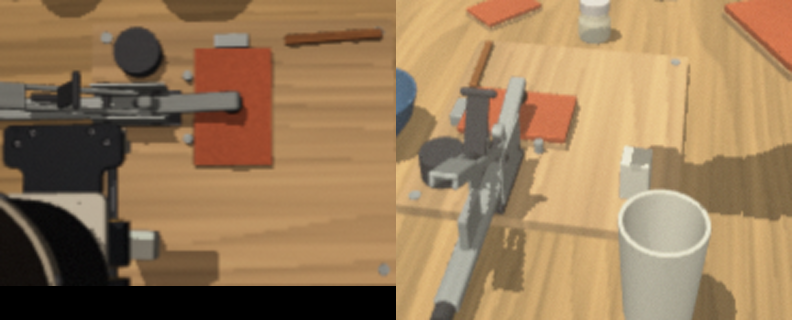

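The pliers are open and the tile looks unmoved: same edges as before, px 194–272 and 48–165. I check the shift sub-pixel against the earlier picture.

```bash
python3 - <<'E'
from h import *
a,b=[cv2.imread(f"pics/m{i}.png").astype(np.float32) for i in(1,3)]
red=lambda i:i[:,:,2]-i[:,:,0]
for n,s,ax in(("dowel edge",np.s_[115:155,184:206],0),("far edge",np.s_[60:155,262:284],0),("stop edge",np.s_[38:60,200:265],1),("-x edge",np.s_[155:177,200:265],1)):
    e=[]
    for i in(a,b):
        p=red(i)[s].mean(ax);g=abs(np.gradient(p));e.append((g*np.arange(len(g))).sum()/g.sum())
    print(n,round((e[1]-e[0])/2.2*2.24,2),"mm")  # ~2.24 mm/px raw
E
```

```text
dowel edge -0.2 mm
far edge -0.05 mm
stop edge 0.03 mm
-x edge -0.08 mm
```

The tile moved no more than 0.2 mm through clamping and release. The hand is clear, so I hand in.

```bash
python3 -c "
from station import *
print(job_done(),get_state()['t'])"
```

```text
the job is handed in; nothing more can be done
the job is handed in; nothing more can be done
```

The job is done and handed in: the tile is in its seat, the pliers were locked on it and released, and they are open again. `job_done` gives no verdict, so what follows is from my own checks.

**What I did:**
- **Seating:** I pushed the middle-sized tile +x with two spread fingers to square it, then +y onto the dowels (20 N contact). A final +x push put it on the end stop, where the fingers stopped within 0.5 mm of the expected place.
- **Locking:** I pressed the handle down until it hit its stop at z 78 mm with 12 N. The clamp then held by itself, hand off, for over 2 s.
- **Release:** I pulled the lever about 25 mm, and the pliers sprang open. The hand then drew back and up, clear of everything.

**Last checks:**
- The final pictures show the pliers open, the tile against both dowels and the end stop, and none of the other things in those crops shifted. The mug and most of the bowl lie outside the final crops; the hand did not go near either.
- Comparing pictures from before clamping and after release, the tile moved no more than 0.2 mm.
- **Disagreement:** The network's tile outline read y = −75.6 before clamping and −76.8 mm after. The unchanged edges point to outline noise, and both values are inside the 3 mm limit.
- **Side view:** I did not use its tile centre, because the pliers hide part of the tile there.

The work finished at about 22.6 s of the 72 s allowed.

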